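# Lay out the plywood picture in its frame

### The job

Lay the picture out in the red frame, whose top is the side with the brass hanger, away from the arm: the flower flat on the board midway between the glued house and tree, with the round button centred on top of the flower. Lay the sun flat above the tree, straight in line with it, in the gap between the tree and the frame's top bar, and the fence flat below the house, straight in line with it and parallel to its bottom edge, in the gap between the house and the frame's bottom bar. Leave the paint bottle, paint pot and brush jar standing where they are.

Things in the scene. Friction and masses are not known exactly. Their poses are not given: they have to be found in the camera images.
- frame: Red picture frame fixed flat on the table, 250 mm bottom to top, 340 wide; inside it a white board 210 x 300 mm, its face 8 mm above the table; bars 20 mm wide, 18 high. Origin: under the board's centre, at table height. +x points to the picture's top (away from the arm; brass hanger on that bar), +y to its left. Stands left or right on the table, turned up to 0.25 rad.
- house: Plain wooden house silhouette, pointed roof, dark door and windows, 54 x 54 mm, 6 thick, glued to the board. Origin: centre of its underside, on the board; axes as the frame's, roof towards +x. 85 mm left or right of the board's centre, the tree on the other side; the board's centre is midway between them. 78 mm of free board between its bottom edge and the bottom bar.
- tree: Wooden tree silhouette, crown of three round lobes, dark trunk, 54 mm from foot to top, 56 wide, 6 thick, glued to the board. Origin: centre of its underside (27 mm from foot and from top), on the board; axes as the frame's, crown towards +x. 85 mm from the board's centre, opposite the house. 78 mm of free board between its top and the top bar.
- flower: Loose plywood flower with six round petals, 56 mm across opposite petals (51 mm across between petals), 10 mm thick, 25 g. Lies loose on a dark green cutting mat 4 mm thick beside the frame, together with the other three cut-outs, in any of four places. Origin: centre of its underside; z up. A petal lies on its +x axis and every 60 degrees from there.
- button: Small round wooden button, 26 mm in diameter, 12 mm thick, 12 g, with two dark dots on top. Lies loose on a dark green cutting mat 4 mm thick beside the frame, together with the other three cut-outs, in any of four places. Origin: centre of its underside; z up.
- sun: Loose plywood sun: a disc with twelve straight rays, 48 mm across the rays, 10 mm thick, 20 g. Lies loose on a dark green cutting mat 4 mm thick beside the frame, together with the other three cut-outs, in any of four places. Origin: centre of its underside; z up. A ray lies on its +x axis and every 30 degrees from there.
- fence: Loose plywood picket fence of five slats on two rails, 54 mm long along its y axis, 36 mm along its x axis (the slats), 10 mm thick, 20 g; the same either way round. Lies loose on a dark green cutting mat 4 mm thick beside the frame, together with the other three cut-outs, in any of four places. Origin: centre of its underside; z up.
- bottle: Bystander: green paint bottle, 56 mm in diameter, 140 mm high, standing loose beyond the frame or mat, at the far side of the table. Origin: centre of its underside.
- pot: Bystander: yellow paint pot with a white lid, 60 mm in diameter, 55 mm high, standing loose at the far side of the table. Origin: centre of its underside.
- jar: Bystander: glass jar with four brushes, 72 mm in diameter, 180 mm high with the brushes, standing loose at the far side of the table. Origin: centre of its underside.
There are look-alikes about, which are no part of the job. What is shaped like the button but turquoise is not meant.

How it is judged (in metres and radians):
At the end, for the whole second after the job is handed in: All four flat and at rest: flower within 15 mm of midway between house and tree; button on it within 10 mm of centre; sun between tree and top bar, fence between house and bottom bar, each within 15 mm sideways of its partner's centre line; fence parallel to the house within 0.2 rad (horizontal distance between flower and frame below 0.015 m and z of flower in the frame of frame between 0.006 and 0.0105 m and horizontal distance between button and flower below 0.01 m and z of button in the frame of flower between 0.008 and 0.0125 m and x of sun in the frame of tree between 0.048 and 0.084 m and y of sun in the frame of tree between -0.015 and 0.015 m and z of sun in the frame of tree between -0.002 and 0.0025 m and x of fence in the frame of house between -0.0885 and -0.0435 m and y of fence in the frame of house between -0.015 and 0.015 m and z of fence in the frame of house between -0.002 and 0.0025 m and angle between the x axis of fence and the x axis of house, either way round below 0.2 rad and angle between each of flower, button, sun, fence's own z axis and vertical below 0.1 rad and linear speed of each of flower, button, sun, fence below 0.02 m/s); the robot touches nothing.
It fails at once if the bottle is shifted by more than 30 mm or tipped (distance of bottle from where it was at the start of the episode above 0.03 m or angle between bottle's own z axis and vertical above 0.4 rad).
It fails at once if the pot is shifted by more than 30 mm or tipped (distance of pot from where it was at the start of the episode above 0.03 m or angle between pot's own z axis and vertical above 0.4 rad).
It fails at once if the jar is shifted by more than 30 mm or tipped (distance of jar from where it was at the start of the episode above 0.03 m or angle between jar's own z axis and vertical above 0.4 rad).
It also fails if it takes over 109 s, if anything falls off the work surface, if the arm or the gripper's body presses on something with over 40 N, if the wrist force passes 120 N, or if a joint passes its speed limit or range.

### The arm

A 6-joint arm with a two-finger parallel gripper is mounted at the origin on the work surface. World frame = base frame: x ahead of the robot, y to its left, z up, the work surface at z = 0. Lengths are in m, angles in degrees, forces in N, time in s.
With the tool pointing down it reaches from about 0.275 to 0.825 m from the base axis. Payload 4.9 kg.
Tool frame: the origin (TCP) lies midway between the tips of the shut fingers; the grasp point (between the pads) lies 19 mm behind it; z points along the fingers, y is the line along which they close (so a half turn about z gives the same grasp; the last joint's range is limited). The gripper opens to 85 mm and grips with 20 to 120 N. Pads are 22 mm wide; open, the fingers measure 114 mm over their backs; the gripper's body (76 mm by 85 mm) begins 54 mm behind the grasp point. The pads swing forward as they close: fully open they stand 13 mm farther back than shut.
Start: joints at [63.53, 18.69, -11.035, 60.275, 0, 82.311], TCP at [0.177, 0.521, 0.231] pointing down, gripper open.
Joint ranges: [-152.03, 152.03], [-55.5, 102.48], [-74.3, 77.21], [-110.64, 120.58], [-84.22, 78.4], [-180, 180]. Speed limits (degrees/s): [147.25, 147.25, 180, 180, 180, 180].

### API

Orientations are given as a 3x3 rotation matrix whose columns are the frame's x, y, z axes.
In Python, from station import env gives the robot as it stands.
- The arm moves only by the tool play_rows, never from a script. Its arguments are lists of equal length, an entry for each row: "xyz": the shift along the tool's x, y, z scaled (see below), a list of three; "dr": the turn, a rotation vector about the tool's x, y, z scaled (see below), a list of three; "grip": the gripper's target within -1 to 1 (shut at 1, half-way at 0, fully open at -1). A call has 1 to 12 rows; each row shifts and turns the commanded pose from where the row before left it, along the tool's axes as they then stand; what a row does not reach is not made up. The controller multiplies each number of a shift by 1000 mm and each number of a turn by 360 degrees. A row lasts 1/12 s, in which the tool goes at most 41.7 mm and 7.16 degrees, less where a joint would pass 70% of its speed; a pose out of reach is approached as far as the arm can. A call with a number of a shift or a turn outside -1 to 1 is refused whole. A call with a gripper value outside its range is refused whole. The fingers move at their own pace and stop on an object; "force" is the grip in N (left out, the last holds). Time passes only in rows, so rows that do not move let the fingers close. It gives the time, the measured TCP pose, the force, the opening and the grip force at its end, in the units of the state.
- env.read_state(): the state, without advancing time (a new reading comes with each control period).
- env.read_camera(name): name is "scene" or "top"; returns a dict with "color" (400x640x3 uint8, blue, green, red), "vfov" (degrees; the focal length in pixels is half the picture's height over the tangent of half this angle, whatever the lens; pixels are square), "cx", "cy" (the principal point, pixels), "camera_from_world" (4x4, takes a point from world to camera coordinates). Camera axes: x right, y down, z forward; pixel columns grow to the right and rows downward; lengths in m; the calibration is good to about 2 mm. A picture is of the moment at which its call begins. There is no depth.
- env.sign_off(): hands the job in; it is judged then, once.
The state is a dict: "t": time; "joint_positions": joint angles; "joint_velocities": joint speeds; "joint_efforts": joint torques, N m; "ee_pos": TCP position; "orientation": TCP orientation; "force": force on the tool from outside, world axes, zero at the start; "wrist_torque": the same for the moment, N m; "opening": finger opening in m; "gripper_force": force on a finger pad.
Only numpy, scipy, OpenCV 4.12 (cv2) and the standard library are available. Lean on these libraries where they do the work, as an engineer would, in place of code of your own. Each camera call takes 0.05 s, during which the arm holds its last target. There are 200 camera calls.

## Working session

There is one attempt and no reset: what is moved stays moved. The work goes in short steps, Python scripts to look and compute and a tool call to move; the robot and the scene stay as the last step left them, time stands still between calls to the robot, and variables do not carry over. Pictures are saved under pics/ and viewed, at most 14 in all, crops included, and the job is handed in when it is done.

Besides the shell and the picture viewer there is one more tool, called after "Call:" by a JSON object that holds its "api" and its "payload", one argument or row to a line. play_rows: Moves the arm, as the interface text tells. Shifts and turns lie within -1 to 1; 1 stands for 1000 mm of shift or 360 degrees of turn. Its arguments: {"type":"object","properties":{"xyz":{"type":"array","items":{"type":"array","items":{"type":"number","minimum":-1,"maximum":1}}},"dr":{"type":"array","items":{"type":"array","items":{"type":"number","minimum":-1,"maximum":1}}},"grip":{"type":"array","items":{"type":"number"}},"force":{"type":"number"}},"required":["xyz","dr","grip"]}

```bash
mkdir -p pics; ls; python3 - <<'E'
from station import env
import cv2
for n in("top","scene"):
    c=env.read_camera(n); cv2.imwrite(f"pics/{n}0.png",c["color"]); print(n,c["vfov"],c["cx"],c["cy"],c["camera_from_world"].tolist() if hasattr(c["camera_from_world"],'tolist') else c["camera_from_world"])
s=env.read_state(); print(s["t"],s["ee_pos"],s["orientation"],s["opening"])
E
```

```text
pics
top 51.15614359535857 325.46806650024604 199.41345373457585 [[0.013351349763110367, -0.9992405432746612, -0.03660707767171709, 0.06018288764476669], [-0.9907534382090962, -0.008276777655777019, -0.13542200570251295, 0.6104441893647067], [0.1350161699070068, 0.0380766546297973, -0.9901115100006896, 0.8741464971617816], [0.0, 0.0, 0.0, 1.0]]
scene 47.35028585805409 321.5630042525503 210.06683308299787 [[-0.7147533325155694, 0.6990394277972396, 0.02171524908436651, 0.4081220518551444], [0.45390610446710605, 0.48728380091701945, -0.7460051914640804, -0.2509875492571888], [-0.5320685312865107, -0.523353012553449, -0.6655859841266527, 1.3178936480804133], [0.0, 0.0, 0.0, 1.0]]
0.1 [0.17683827 0.52026655 0.23060029] [[-9.46756062e-01  3.21951108e-01 -6.65315221e-04]
 [ 3.21951733e-01  9.46755145e-01 -1.33315673e-03]
 [ 2.00679322e-04 -1.47637361e-03 -9.99998890e-01]] 0.08528508015773535
```

View pics/top0.png

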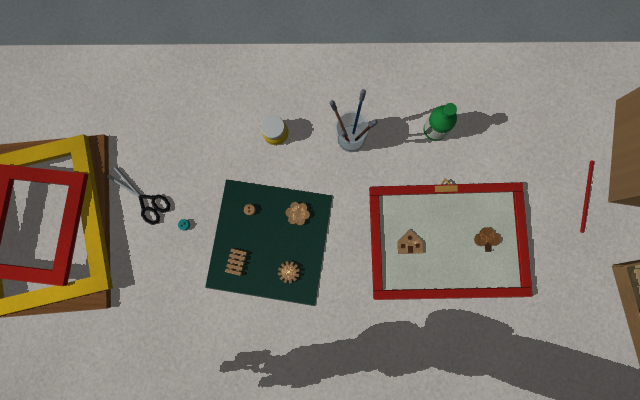

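View pics/scene0.png

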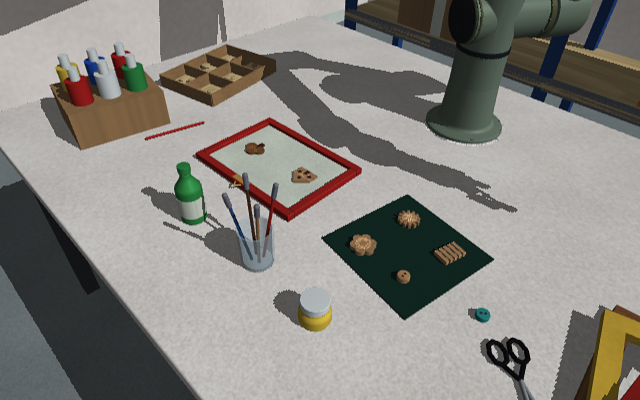

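```bash
cat > h.py <<'E'
from station import env
import cv2, numpy as np
def look(n="top"):
    c=env.read_camera(n); c["f"]=200/np.tan(np.radians(c["vfov"]/2)); c["T"]=np.array(c["camera_from_world"]); return c
def back(c,px,z):
    px=np.atleast_2d(np.asarray(px,float)); R=c["T"][:3,:3]; C=-R.T@c["T"][:3,3]
    d=np.c_[(px[:,0]-c["cx"])/c["f"],(px[:,1]-c["cy"])/c["f"],np.ones(len(px))]@R
    return C+d*((z-C[2])/d[:,2])[:,None]
def blobs(mask,lo):
    n,l,s,ce=cv2.connectedComponentsWithStats(mask.astype(np.uint8))
    return [(np.argwhere(l==i)[:,::-1],s[i]) for i in range(1,n) if s[i][4]>lo]
E
python3 - <<'E'
from h import *
c=look(); im=c["color"]; T=c["T"]; print("cam",-T[:3,:3].T@T[:3,3])
hsv=cv2.cvtColor(im,cv2.COLOR_BGR2HSV); H,S,V=cv2.split(hsv)
red=((H<6)|(H>174))&(S>150)&(V>60); red[:,:340]=0;red[:,560:]=0
p=max(blobs(red,200),key=len and (lambda b:b[1][4]))[0]
w=back(c,p,.018)[:,:2]; print("frame",cv2.minAreaRect((w*1000).astype(np.float32)))
wood=(H>5)&(H<25)&(S>70)&(V>60)
for nm,(x0,y0,x1,y1),z in(("mat",(205,178,335,308),.012),("board",(383,195,520,290),.013)):
    m=np.zeros_like(wood); m[y0:y1,x0:x1]=wood[y0:y1,x0:x1]
    m=cv2.morphologyEx(m.astype(np.uint8),cv2.MORPH_CLOSE,np.ones((5,5)))
    for q,s in blobs(m,40):
        w=back(c,q,z)[:,:2]; print(nm,s[:4],q.mean(0).round(1),s[4],"mean",(w.mean(0)*1e3).round(1),"rect",[np.round(v,1) for v in cv2.minAreaRect((w*1000).astype(np.float32))])
for nm,px in(("bottle",(436,132)),("pot",(274,130)),("jar",(351,143))): print(nm,back(c,px,0.02).round(3))
a=cv2.resize(im[175:310,200:335],None,fx=4,fy=4,interpolation=cv2.INTER_CUBIC)
cv2.imwrite("pics/crop.png",a)
E
```

```text
cam [0.48597224 0.03190512 0.9503732 ]
frame ((525.5087890625, -204.15921020507812), (248.5886688232422, 339.9969482421875), 2.042245864868164)
mat [285 202  25  23] [297.2 213.1] 407 mean [582.3 131.6] rect [array([582.4, 131.9]), array([55., 49.]), np.float64(83.5)]
mat [244 204  11  11] [248.8 209.1] 99 mean [590.3 242.2] rect [array([590.5, 241.9]), array([22.9, 23.2]), np.float64(0.6)]
mat [225 249  21  27] [235.3 261.7] 381 mean [471.4 268.1] rect [array([471.7, 268.2]), array([35.6, 53.5]), np.float64(77.0)]
mat [278 261  21  22] [288.3 271.6] 355 mean [451.4 148.6] rect [array([451.6, 149.2]), array([46.1, 44.7]), np.float64(1.3)]
board [474 227  27  25] [487.  237.8] 377 mean [ 531.4 -289.8] rect [array([ 528.8, -289.8]), array([45.3, 47.6]), np.float64(44.4)]
board [398 230  25  24] [409.8 243.7] 458 mean [ 516.3 -120.5] rect [array([ 521.2, -120.7]), array([50.9, 53.5]), np.float64(0.6)]
bottle [[ 0.77  -0.182  0.02 ]]
pot [[0.774 0.189 0.02 ]]
jar [[0.743 0.011 0.02 ]]
```

View pics/crop.png

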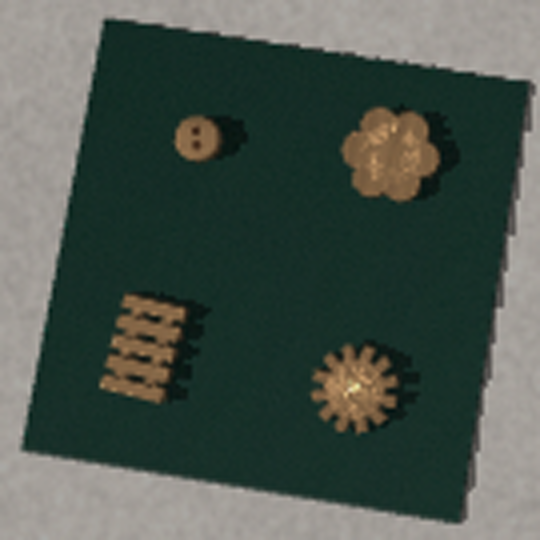

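The mat holds the button (px 249,209: wooden, two dark dots), flower (297,213), fence (235,262) and sun (288,272). The only thing that could be taken for the button is the turquoise one at (184,225), outside the mat, so I choose the wooden one. The frame centre is at about (525,-204) mm, turned 2.2°. The house is on the left and the tree on the right. The red frame stacked at (35,225) is not the target.

```bash
cat >> h.py <<'E'
def go(x,y,z,phi):
    "print turn needed about tool z, then the shift in the turned tool axes, scaled"
    s=env.read_state(); R=np.array(s["orientation"]); p=np.array(s["ee_pos"])
    cur=np.degrees(np.arctan2(R[1,1],R[0,1])); d=cur-phi
    d=(d+180)%360-180; a=np.radians(phi); ty=np.array([np.cos(a),np.sin(a)]); tx=np.array([-ty[1],ty[0]])
    D=np.array([x,y])/1e3-p[:2]
    print("t",round(s["t"],1),"p",(p*1e3).round(1),"phi",cur.round(1),"j6",round(s["joint_positions"][5]),"F",np.round(s["force"],1),"open",round(s["opening"]*1e3,1))
    print("  turn",round(d/360,4),"shift",(D@tx).round(4),(D@ty).round(4),"z",round(p[2]-z/1e3,4))
E
python3 - <<'E'
from h import *
c=look(); im=c["color"].astype(np.float32)
for nm,(x,y),k,r in(("sun",(451.4,148.8),12,(17,25)),("flower",(582.4,131.7),6,(21,29))):
    th=np.arange(0,360,1.); v=0
    for q in np.arange(r[0],r[1],1):
        W=np.c_[x+q*np.cos(np.radians(th)),y+q*np.sin(np.radians(th)),np.full(360,13.)]/1e3
        P=W@c["T"][:3,:3].T+c["T"][:3,3]; uv=(P[:,:2]/P[:,2:]*c["f"]+[c["cx"],c["cy"]]).astype(np.float32)
        v=v+cv2.remap(im[:,:,2],uv[:,0:1],uv[:,1:2],cv2.INTER_LINEAR)[:,0]
    F=(v*np.exp(-1j*k*np.radians(th))).mean(); print(nm,"ray at",-np.degrees(np.angle(F))/k%(360/k),"amp",abs(F)/v.mean())
    print([round(float(abs((v*np.exp(-1j*m*np.radians(th))).mean())/v.mean()),3) for m in range(1,14)])
go(451.5,149,60,90)
E
```

```text
sun ray at 11.392798712175049 amp 0.24208299849780648
[0.025, 0.002, 0.009, 0.005, 0.002, 0.003, 0.007, 0.001, 0.008, 0.007, 0.028, 0.242, 0.024]
flower ray at 21.8995698472263 amp 0.1727911225203205
[0.026, 0.006, 0.009, 0.001, 0.01, 0.173, 0.017, 0.006, 0.006, 0.006, 0.006, 0.049, 0.006]
t 0.2 p [176.9 520.4 230.8] phi 71.2 j6 82 F [ 0.3 -1.5 -0.1] open 85.5
  turn -0.0522 shift -0.2746 -0.3714 z 0.1708
```

Call:
{"api": "play_rows", "payload": {
  "xyz": [
    [0,0,0.02],
    [0,0,0.02],
    [0,0,0.02],
    [-0.0248,-0.02945,0],
    [-0.0248,-0.02945,0],
    [-0.0248,-0.02945,0],
    [-0.0248,-0.02945,0],
    [-0.0248,-0.02945,0],
    [-0.0248,-0.02945,0],
    [-0.0248,-0.02945,0],
    [-0.0248,-0.02945,0],
    [-0.0248,-0.02945,0]
  ],
  "dr": [
    [0,0,-0.0141],
    [0,0,-0.0141],
    [0,0,-0.0141],
    [0,0,0],
    [0,0,0],
    [0,0,0],
    [0,0,0],
    [0,0,0],
    [0,0,0],
    [0,0,0],
    [0,0,0],
    [0,0,0]
  ],
  "grip": [-0.4,-0.4,-0.4,-0.4,-0.4,-0.4,-0.4,-0.4,-0.4,-0.4,-0.4,-0.4],
  "force": 25
}}

```text
t: 1.2
ee_pos: [0.3841, 0.2407, 0.1713]
orientation: [[-0.998, 0.062, 0.0], [0.062, 0.998, 0.0], [-0.0, 0.0, -1.0]]
force: [0.7, 0.3, -0.3]
opening: 0.0599
gripper_force: 0.0
```

Call:
{"api": "play_rows", "payload": {
  "xyz": [
    [-0.0248,-0.02945,0],
    [-0.0248,-0.02945,0],
    [-0.0248,-0.02945,0],
    [0,0,0.03],
    [0,0,0.03],
    [0,0,0.03],
    [0,0,0.03],
    [0,0,0],
    [0,0,0]
  ],
  "dr": [
    [0,0,0],
    [0,0,0],
    [0,0,0],
    [0,0,0],
    [0,0,0],
    [0,0,0],
    [0,0,0],
    [0,0,0],
    [0,0,0]
  ],
  "grip": [-0.4,-0.4,-0.4,-0.4,-0.4,-0.4,-0.4,-0.4,-0.4]
}}

```text
t: 1.95
ee_pos: [0.4506, 0.1493, 0.0504]
orientation: [[-0.998, 0.062, -0.004], [0.062, 0.998, -0.001], [0.004, -0.001, -1.0]]
force: [0.1, -0.7, 0.1]
opening: 0.0598
gripper_force: 0.0
```

```bash
python3 -c "
from h import *
go(451.5,149,2,86.4)"
```

```text
t 1.9 p [450.6 149.3  50.4] phi 86.4 j6 13 F [ 0.1 -0.7  0.1] open 59.8
  turn 0.0001 shift -0.001 -0.0002 z 0.0484
```

Call:
{"api": "play_rows", "payload": {
  "xyz": [
    [-0.001,0,0.02],
    [0,0,0.015],
    [0,0,0.009],
    [0,0,0],
    [0,0,0.001],
    [0,0,0.001],
    [0,0,0]
  ],
  "dr": [
    [0,0,0],
    [0,0,0],
    [0,0,0],
    [0,0,0],
    [0,0,0],
    [0,0,0],
    [0,0,0]
  ],
  "grip": [-0.4,-0.4,-0.4,-0.4,-0.4,-0.4,-0.4]
}}

```text
t: 2.53
ee_pos: [0.4541, 0.1497, 0.0063]
orientation: [[-0.998, 0.062, 0.002], [0.062, 0.998, 0.0], [-0.002, 0.0, -1.0]]
force: [-1.0, 0.2, 0.0]
opening: 0.06
gripper_force: 0.0
```

Call:
{"api": "play_rows", "payload": {
  "xyz": [
    [0,0,0.001],
    [0,0,0.001],
    [0,0,0]
  ],
  "dr": [
    [0,0,0],
    [0,0,0],
    [0,0,0]
  ],
  "grip": [-0.4,-0.4,-0.4]
}}

```text
t: 2.78
ee_pos: [0.4533, 0.1495, 0.0034]
orientation: [[-0.998, 0.062, 0.0], [0.062, 0.998, 0.0], [-0.0, 0.0, -1.0]]
force: [-0.6, -0.4, -0.7]
opening: 0.0599
gripper_force: 0.0
```

```bash
python3 - <<'E'
from h import *
go(451.5,149,2,86.4)
a=look("scene")["color"]; cv2.imwrite("pics/s1.png",cv2.resize(a[120:300,330:530],None,fx=4,fy=3.3,interpolation=cv2.INTER_CUBIC)[:600,:800])
E
```

```text
t 2.8 p [453.3 149.5   3.4] phi 86.4 j6 13 F [-0.6 -0.4 -0.7] open 59.9
  turn 0.0001 shift 0.0018 -0.0006 z 0.0014
```

View pics/s1.png

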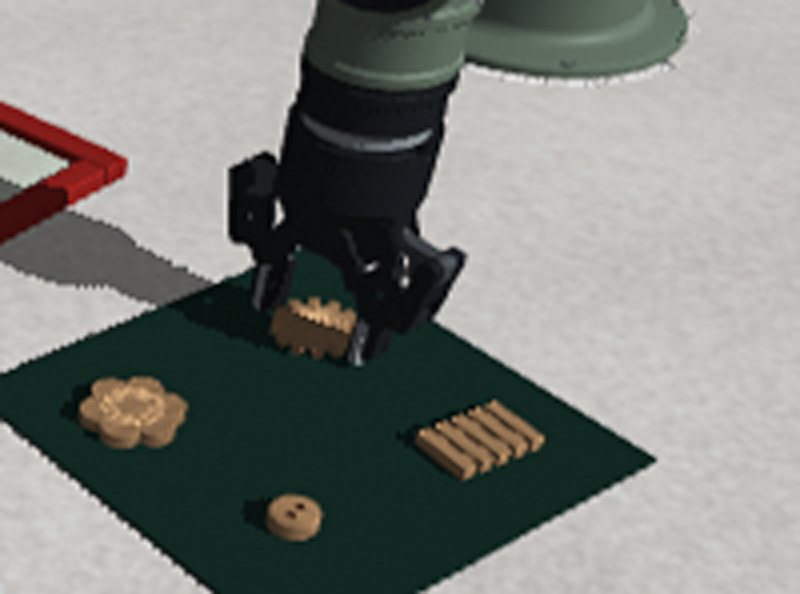

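Call:
{"api": "play_rows", "payload": {
  "xyz": [
    [0.0018,0,0.001],
    [0,0,0.001],
    [0,0,0]
  ],
  "dr": [
    [0,0,0],
    [0,0,0],
    [0,0,0]
  ],
  "grip": [-0.4,-0.4,-0.4]
}}

```text
t: 3.08
ee_pos: [0.451, 0.1496, 0.001]
orientation: [[-0.998, 0.062, -0.001], [0.062, 0.998, -0.0], [0.001, -0.0, -1.0]]
force: [-0.1, -0.3, -0.2]
opening: 0.0598
gripper_force: 0.0
```

Call:
{"api": "play_rows", "payload": {
  "xyz": [
    [0,0,0],
    [0,0,0],
    [0,0,0],
    [0,0,0],
    [0,0,0]
  ],
  "dr": [
    [0,0,0],
    [0,0,0],
    [0,0,0],
    [0,0,0],
    [0,0,0]
  ],
  "grip": [0.1,0.1,0.1,0.1,0.1]
}}

```text
t: 3.5
ee_pos: [0.4517, 0.1497, 0.0017]
orientation: [[-0.998, 0.062, 0.001], [0.062, 0.998, 0.0], [-0.001, 0.0, -1.0]]
force: [-1.3, -0.4, 4.6]
opening: 0.0463
gripper_force: 27.9
```

Call:
{"api": "play_rows", "payload": {
  "xyz": [
    [0,0,-0.01],
    [0,0,-0.025],
    [0,0,-0.025],
    [0,0,0]
  ],
  "dr": [
    [0,0,0],
    [0,0,0],
    [0,0,0],
    [0,0,0]
  ],
  "grip": [0.1,0.1,0.1,0.1]
}}

```text
t: 3.83
ee_pos: [0.4543, 0.1502, 0.0655]
orientation: [[-0.998, 0.062, 0.006], [0.062, 0.998, 0.001], [-0.006, 0.001, -1.0]]
force: [1.1, -0.3, -0.2]
opening: 0.0462
gripper_force: 25.8
```

Call:
{"api": "play_rows", "payload": {
  "xyz": [
    [-0.01418,-0.03553,0],
    [-0.01418,-0.03553,0],
    [-0.01418,-0.03553,0],
    [-0.01418,-0.03553,0],
    [-0.01418,-0.03553,0],
    [-0.01418,-0.03553,0],
    [-0.01418,-0.03553,0],
    [-0.01418,-0.03553,0],
    [-0.01418,-0.03553,0],
    [-0.01418,-0.03553,0],
    [-0.01418,-0.03553,0],
    [-0.01418,-0.03553,0]
  ],
  "dr": [
    [0,0,0],
    [0,0,0],
    [0,0,0],
    [0,0,0],
    [0,0,0],
    [0,0,0],
    [0,0,0],
    [0,0,0],
    [0,0,0],
    [0,0,0],
    [0,0,0],
    [0,0,0]
  ],
  "grip": [0.1,0.1,0.1,0.1,0.1,0.1,0.1,0.1,0.1,0.1,0.1,0.1]
}}

```text
t: 4.83
ee_pos: [0.5948, -0.2883, 0.0611]
orientation: [[-0.998, 0.062, -0.0], [0.062, 0.998, 0.0], [0.0, 0.0, -1.0]]
force: [0.8, 0.1, -0.6]
opening: 0.0458
gripper_force: 25.9
```

Call:
{"api": "play_rows", "payload": {
  "xyz": [
    [0,0,0],
    [0,0,0],
    [0,0,0]
  ],
  "dr": [
    [0,0,0],
    [0,0,0],
    [0,0,0]
  ],
  "grip": [0.1,0.1,0.1]
}}

```text
t: 5.08
ee_pos: [0.5939, -0.2859, 0.0606]
orientation: [[-0.998, 0.062, -0.001], [0.062, 0.998, 0.001], [0.002, 0.001, -1.0]]
force: [-0.9, 0.1, -0.6]
opening: 0.0459
gripper_force: 25.9
```

```bash
python3 - <<'E'
from h import *
go(594.7,-286.6,6.5,86.4)
E
```

```text
t 5.1 p [ 593.9 -285.9   60.6] phi 86.4 j6 -29 F [-0.9  0.1 -0.6] open 45.9
  turn 0.0001 shift -0.0008 -0.0006 z 0.0541
```

Lower to about 6.5, open slightly, then rise.

Call:
{"api": "play_rows", "payload": {
  "xyz": [
    [0,0,0.022],
    [0,0,0.017],
    [0,0,0.008],
    [0,0,0.004],
    [0,0,0.0025],
    [0,0,0],
    [0,0,0]
  ],
  "dr": [
    [0,0,0],
    [0,0,0],
    [0,0,0],
    [0,0,0],
    [0,0,0],
    [0,0,0],
    [0,0,0]
  ],
  "grip": [0.1,0.1,0.1,0.1,0.1,0.1,0.1]
}}

```text
t: 5.67
ee_pos: [0.5954, -0.2864, 0.0086]
orientation: [[-0.998, 0.062, 0.001], [0.062, 0.998, -0.001], [-0.001, -0.001, -1.0]]
force: [0.4, 0.2, -0.2]
opening: 0.046
gripper_force: 25.9
```

Call:
{"api": "play_rows", "payload": {
  "xyz": [
    [0,0,0],
    [0,0,0],
    [0,0,0],
    [0,0,-0.01],
    [0,0,-0.025],
    [0,0,-0.025],
    [0,0,0]
  ],
  "dr": [
    [0,0,0],
    [0,0,0],
    [0,0,0],
    [0,0,0],
    [0,0,0],
    [0,0,0],
    [0,0,0]
  ],
  "grip": [-0.4,-0.4,-0.4,-0.4,-0.4,-0.4,-0.4]
}}

```text
t: 6.25
ee_pos: [0.598, -0.2885, 0.0739]
orientation: [[-0.998, 0.062, 0.007], [0.062, 0.998, -0.005], [-0.008, -0.004, -1.0]]
force: [0.7, -0.0, 1.2]
opening: 0.0598
gripper_force: 0.0
```

```bash
python3 - <<'E'
from h import *
go(471.6,268.1,60,167)
E
```

```text
t 6.2 p [ 598.  -288.5   73.9] phi 86.4 j6 -29 F [ 0.7 -0.   1.2] open 59.8
  turn -0.2238 shift -0.5139 0.2484 z 0.0139
```

Call:
{"api": "play_rows", "payload": {
  "xyz": [
    [0,0,0],
    [0,0,0],
    [0,0,0],
    [0,0,0],
    [0,0,0],
    [0,0,0],
    [0,0,0],
    [0,0,0],
    [0,0,0],
    [0,0,0],
    [0,0,0],
    [0,0,0]
  ],
  "dr": [
    [0,0,-0.01865],
    [0,0,-0.01865],
    [0,0,-0.01865],
    [0,0,-0.01865],
    [0,0,-0.01865],
    [0,0,-0.01865],
    [0,0,-0.01865],
    [0,0,-0.01865],
    [0,0,-0.01865],
    [0,0,-0.01865],
    [0,0,-0.01865],
    [0,0,-0.01865]
  ],
  "grip": [-0.6,-0.6,-0.6,-0.6,-0.6,-0.6,-0.6,-0.6,-0.6,-0.6,-0.6,-0.6]
}}

```text
t: 7.25
ee_pos: [0.5948, -0.2866, 0.0683]
orientation: [[-0.219, -0.976, 0.0], [-0.976, 0.219, -0.0], [0.0, -0.0, -1.0]]
force: [0.1, -0.3, 0.8]
opening: 0.0678
gripper_force: 0.0
```

Call:
{"api": "play_rows", "payload": {
  "xyz": [
    [-0.03426,0.01656,0],
    [-0.03426,0.01656,0],
    [-0.03426,0.01656,0],
    [-0.03426,0.01656,0],
    [-0.03426,0.01656,0],
    [-0.03426,0.01656,0],
    [-0.03426,0.01656,0],
    [-0.03426,0.01656,0],
    [-0.03426,0.01656,0],
    [-0.03426,0.01656,0],
    [-0.03426,0.01656,0],
    [-0.03426,0.01656,0]
  ],
  "dr": [
    [0,0,0],
    [0,0,0],
    [0,0,0],
    [0,0,0],
    [0,0,0],
    [0,0,0],
    [0,0,0],
    [0,0,0],
    [0,0,0],
    [0,0,0],
    [0,0,0],
    [0,0,0]
  ],
  "grip": [-0.6,-0.6,-0.6,-0.6,-0.6,-0.6,-0.6,-0.6,-0.6,-0.6,-0.6,-0.6]
}}

```text
t: 8.25
ee_pos: [0.4932, 0.1605, 0.0685]
orientation: [[-0.225, -0.974, 0.001], [-0.974, 0.225, 0.0], [-0.0, -0.001, -1.0]]
force: [0.7, 1.2, -0.0]
opening: 0.0683
gripper_force: 0.0
```

Call:
{"api": "play_rows", "payload": {
  "xyz": [
    [-0.03426,0.01656,0],
    [-0.03426,0.01656,0],
    [-0.03426,0.01656,0],
    [0,0,0],
    [0,0,0],
    [0,0,0]
  ],
  "dr": [
    [0,0,0],
    [0,0,0],
    [0,0,0],
    [0,0,0],
    [0,0,0],
    [0,0,0]
  ],
  "grip": [-0.6,-0.6,-0.6,-0.6,-0.6,-0.6]
}}

```text
t: 8.75
ee_pos: [0.4682, 0.2699, 0.068]
orientation: [[-0.224, -0.975, 0.0], [-0.975, 0.224, -0.0], [0.0, -0.0, -1.0]]
force: [0.3, -0.6, 0.2]
opening: 0.0686
gripper_force: 0.0
```

```bash
python3 - <<'E'
from h import *
go(471.6,268.1,3,167)
E
```

```text
t 8.8 p [468.2 269.9  68. ] phi 167.0 j6 -55 F [ 0.3 -0.6  0.2] open 68.6
  turn 0.0001 shift 0.001 -0.0037 z 0.065
```

Call:
{"api": "play_rows", "payload": {
  "xyz": [
    [0.001,-0.0037,0.025],
    [0,0,0.02],
    [0,0,0.012],
    [0,0,0.005],
    [0,0,0.003],
    [0,0,0],
    [0,0,0]
  ],
  "dr": [
    [0,0,0],
    [0,0,0],
    [0,0,0],
    [0,0,0],
    [0,0,0],
    [0,0,0],
    [0,0,0]
  ],
  "grip": [-0.6,-0.6,-0.6,-0.6,-0.6,-0.6,-0.6]
}}

```text
t: 9.33
ee_pos: [0.4724, 0.2679, 0.0034]
orientation: [[-0.226, -0.974, 0.001], [-0.974, 0.226, 0.0], [-0.0, -0.001, -1.0]]
force: [0.2, 0.8, 0.4]
opening: 0.0684
gripper_force: 0.0
```

Call:
{"api": "play_rows", "payload": {
  "xyz": [
    [0,0,0],
    [0,0,0],
    [0,0,0],
    [0,0,0],
    [0,0,0],
    [0,0,0]
  ],
  "dr": [
    [0,0,0],
    [0,0,0],
    [0,0,0],
    [0,0,0],
    [0,0,0],
    [0,0,0]
  ],
  "grip": [0,0,0,0,0,0]
}}

```text
t: 9.83
ee_pos: [0.4726, 0.2684, 0.0039]
orientation: [[-0.225, -0.974, 0.002], [-0.974, 0.225, 0.0], [-0.001, -0.002, -1.0]]
force: [-0.4, -1.7, 5.9]
opening: 0.0529
gripper_force: 26.6
```

Call:
{"api": "play_rows", "payload": {
  "xyz": [
    [0,0,-0.02],
    [0,0,-0.02],
    [0,0,-0.02],
    [0,0,0],
    [0,0,0],
    [0,0,0],
    [0,0,0],
    [0,0,0],
    [0,0,0],
    [0,0,0],
    [0,0,0],
    [0,0,0]
  ],
  "dr": [
    [0,0,0],
    [0,0,0.0189],
    [0,0,0.0189],
    [0,0,0.0189],
    [0,0,0.0189],
    [0,0,0.0189],
    [0,0,0.0189],
    [0,0,0.0189],
    [0,0,0.0189],
    [0,0,0.0189],
    [0,0,0.0189],
    [0,0,0.0189]
  ],
  "grip": [0,0,0,0,0,0,0,0,0,0,0,0]
}}

```text
t: 10.83
ee_pos: [0.4715, 0.2685, 0.0629]
orientation: [[-0.999, -0.032, 0.0], [-0.032, 0.999, 0.0], [-0.0, 0.0, -1.0]]
force: [-0.2, 0.7, -0.9]
opening: 0.0531
gripper_force: 26.8
```

Call:
{"api": "play_rows", "payload": {
  "xyz": [
    [0.0028,-0.0354,0],
    [0.0028,-0.0354,0],
    [0.0028,-0.0354,0],
    [0.0028,-0.0354,0],
    [0.0028,-0.0354,0],
    [0.0028,-0.0354,0],
    [0.0028,-0.0354,0],
    [0.0028,-0.0354,0],
    [0.0028,-0.0354,0],
    [0.0028,-0.0354,0],
    [0.0028,-0.0354,0],
    [0,0,0]
  ],
  "dr": [
    [0,0,0],
    [0,0,0],
    [0,0,0],
    [0,0,0],
    [0,0,0],
    [0,0,0],
    [0,0,0],
    [0,0,0],
    [0,0,0],
    [0,0,0],
    [0,0,0],
    [0,0,0]
  ],
  "grip": [0,0,0,0,0,0,0,0,0,0,0,0]
}}

```text
t: 11.83
ee_pos: [0.4568, -0.1279, 0.0635]
orientation: [[-1.0, -0.031, 0.003], [-0.031, 1.0, -0.004], [-0.003, -0.004, -1.0]]
force: [0.7, -0.5, -0.2]
opening: 0.0529
gripper_force: 26.9
```

Call:
{"api": "play_rows", "payload": {
  "xyz": [
    [0,0,0],
    [0,0,0],
    [0,0,0]
  ],
  "dr": [
    [0,0,0],
    [0,0,0],
    [0,0,0]
  ],
  "grip": [0,0,0]
}}

```text
t: 12.08
ee_pos: [0.4553, -0.1208, 0.0627]
orientation: [[-0.999, -0.039, -0.001], [-0.039, 0.999, 0.001], [0.001, 0.001, -1.0]]
force: [-0.2, 0.5, -0.2]
opening: 0.0535
gripper_force: 26.9
```

```bash
python3 - <<'E'
from h import *
go(456.3,-121.7,8,92.2)
E
```

```text
t 12.1 p [ 455.3 -120.8   62.7] phi 92.3 j6 -26 F [-0.2  0.5 -0.2] open 53.5
  turn 0.0002 shift -0.001 -0.001 z 0.0547
```

Call:
{"api": "play_rows", "payload": {
  "xyz": [
    [0,0,0.022],
    [0,0,0.017],
    [0,0,0.009],
    [0,0,0.004],
    [0,0,0.003],
    [0,0,0],
    [0,0,0]
  ],
  "dr": [
    [0,0,0],
    [0,0,0],
    [0,0,0],
    [0,0,0],
    [0,0,0],
    [0,0,0],
    [0,0,0]
  ],
  "grip": [0,0,0,0,0,0,0]
}}

```text
t: 12.67
ee_pos: [0.4561, -0.1218, 0.0083]
orientation: [[-0.999, -0.039, 0.001], [-0.039, 0.999, -0.0], [-0.001, -0.0, -1.0]]
force: [-0.0, -0.2, -0.1]
opening: 0.0532
gripper_force: 27.5
```

Call:
{"api": "play_rows", "payload": {
  "xyz": [
    [0,0,0],
    [0,0,0],
    [0,0,0],
    [0,0,-0.01],
    [0,0,-0.025],
    [0,0,-0.025],
    [0,0,0],
    [0,0,0]
  ],
  "dr": [
    [0,0,0],
    [0,0,0],
    [0,0,0],
    [0,0,0],
    [0,0,0],
    [0,0,0],
    [0,0,0],
    [0,0,0]
  ],
  "grip": [-0.5,-0.5,-0.5,-0.5,-0.5,-0.5,-0.5,-0.5]
}}

```text
t: 13.33
ee_pos: [0.4571, -0.1227, 0.0697]
orientation: [[-0.999, -0.038, 0.004], [-0.038, 0.999, -0.002], [-0.004, -0.002, -1.0]]
force: [-0.1, 0.8, -0.3]
opening: 0.064
gripper_force: 0.0
```

```bash
python3 - <<'E'
from h import *
go(582.4,131.7,65,-8.1)
E
```

```text
t 13.3 p [ 457.1 -122.7   69.7] phi 92.2 j6 -26 F [-0.1  0.8 -0.3] open 64.0
  turn 0.2785 shift 0.2695 0.0882 z 0.0047
```

Call:
{"api": "play_rows", "payload": {
  "xyz": [
    [0,0,0],
    [0,0,0],
    [0,0,0],
    [0,0,0],
    [0,0,0],
    [0,0,0],
    [0,0,0],
    [0,0,0],
    [0,0,0],
    [0,0,0],
    [0,0,0],
    [0,0,0]
  ],
  "dr": [
    [0,0,0.01857],
    [0,0,0.01857],
    [0,0,0.01857],
    [0,0,0.01857],
    [0,0,0.01857],
    [0,0,0.01857],
    [0,0,0.01857],
    [0,0,0.01857],
    [0,0,0.01857],
    [0,0,0.01857],
    [0,0,0.01857],
    [0,0,0.01857]
  ],
  "grip": [-0.5,-0.5,-0.5,-0.5,-0.5,-0.5,-0.5,-0.5,-0.5,-0.5,-0.5,-0.5]
}}

```text
t: 14.33
ee_pos: [0.4548, -0.1217, 0.0671]
orientation: [[-0.201, 0.98, -0.002], [0.98, 0.201, 0.001], [0.001, -0.001, -1.0]]
force: [-0.0, -0.7, 0.2]
opening: 0.064
gripper_force: 0.0
```

Call:
{"api": "play_rows", "payload": {
  "xyz": [
    [0,0,0],
    [0,0,0],
    [0,0,0],
    [0.0337,0.011,0],
    [0.0337,0.011,0],
    [0.0337,0.011,0],
    [0.0337,0.011,0],
    [0.0337,0.011,0],
    [0.0337,0.011,0],
    [0.0337,0.011,0],
    [0.0337,0.011,0],
    [0,0,0]
  ],
  "dr": [
    [0,0,0.01857],
    [0,0,0.01857],
    [0,0,0.01857],
    [0,0,0],
    [0,0,0],
    [0,0,0],
    [0,0,0],
    [0,0,0],
    [0,0,0],
    [0,0,0],
    [0,0,0],
    [0,0,0]
  ],
  "grip": [-0.5,-0.5,-0.5,-0.5,-0.5,-0.5,-0.5,-0.5,-0.5,-0.5,-0.5,-0.5]
}}

```text
t: 15.33
ee_pos: [0.583, 0.1378, 0.0673]
orientation: [[0.135, 0.991, 0.002], [0.991, -0.135, 0.003], [0.003, 0.002, -1.0]]
force: [0.5, -0.4, 0.4]
opening: 0.064
gripper_force: 0.0
```

Call:
{"api": "play_rows", "payload": {
  "xyz": [
    [0,0,0],
    [0,0,0],
    [0,0,0]
  ],
  "dr": [
    [0,0,0],
    [0,0,0],
    [0,0,0]
  ],
  "grip": [-0.5,-0.5,-0.5]
}}

```text
t: 15.58
ee_pos: [0.5795, 0.1314, 0.0671]
orientation: [[0.142, 0.99, -0.002], [0.99, -0.142, -0.0], [-0.001, -0.002, -1.0]]
force: [0.2, -0.0, 0.1]
opening: 0.0642
gripper_force: 0.0
```

```bash
python3 - <<'E'
from h import *
go(582.4,131.7,3,-8.1)
E
```

```text
t 15.6 p [579.5 131.4  67.1] phi -8.2 j6 104 F [ 0.2 -0.   0.1] open 64.2
  turn -0.0002 shift 0.0007 0.0028 z 0.0641
```

Call:
{"api": "play_rows", "payload": {
  "xyz": [
    [0.0007,0.0028,0.025],
    [0,0,0.02],
    [0,0,0.011],
    [0,0,0.005],
    [0,0,0.003],
    [0,0,0],
    [0,0,0]
  ],
  "dr": [
    [0,0,0],
    [0,0,0],
    [0,0,0],
    [0,0,0],
    [0,0,0],
    [0,0,0],
    [0,0,0]
  ],
  "grip": [-0.5,-0.5,-0.5,-0.5,-0.5,-0.5,-0.5]
}}

```text
t: 16.17
ee_pos: [0.5841, 0.1326, 0.0045]
orientation: [[0.141, 0.99, 0.001], [0.99, -0.141, 0.0], [0.0, 0.001, -1.0]]
force: [-0.2, 1.2, -0.4]
opening: 0.0642
gripper_force: 0.0
```

Call:
{"api": "play_rows", "payload": {
  "xyz": [
    [0,0,0],
    [0,0,0],
    [0,0,0],
    [0,0,0],
    [0,0,0],
    [0,0,0]
  ],
  "dr": [
    [0,0,0],
    [0,0,0],
    [0,0,0],
    [0,0,0],
    [0,0,0],
    [0,0,0]
  ],
  "grip": [0,0,0,0,0,0]
}}

```text
t: 16.67
ee_pos: [0.5845, 0.1328, 0.0051]
orientation: [[0.141, 0.99, 0.002], [0.99, -0.141, -0.0], [0.0, 0.002, -1.0]]
force: [-1.2, -0.5, 6.3]
opening: 0.0498
gripper_force: 25.6
```

```bash
python3 - <<'E'
from h import *
go(525.4,-204.4,8,-8.1)
E
```

```text
t 16.7 p [584.5 132.8   5.1] phi -8.1 j6 104 F [-1.2 -0.5  6.3] open 49.8
  turn -0.0 shift -0.3422 -0.011 z -0.0029
```

Call:
{"api": "play_rows", "payload": {
  "xyz": [
    [0,0,-0.02],
    [0,0,-0.02],
    [0,0,-0.02],
    [-0.03802,-0.00122,0],
    [-0.03802,-0.00122,0],
    [-0.03802,-0.00122,0],
    [-0.03802,-0.00122,0],
    [-0.03802,-0.00122,0],
    [-0.03802,-0.00122,0],
    [-0.03802,-0.00122,0],
    [-0.03802,-0.00122,0],
    [-0.03802,-0.00122,0]
  ],
  "dr": [
    [0,0,0],
    [0,0,0],
    [0,0,0],
    [0,0,0],
    [0,0,0],
    [0,0,0],
    [0,0,0],
    [0,0,0],
    [0,0,0],
    [0,0,0],
    [0,0,0],
    [0,0,0]
  ],
  "grip": [0,0,0,0,0,0,0,0,0,0,0,0]
}}

```text
t: 17.67
ee_pos: [0.5241, -0.2062, 0.0642]
orientation: [[0.141, 0.99, 0.001], [0.99, -0.141, -0.0], [-0.0, 0.001, -1.0]]
force: [0.6, -0.2, -0.7]
opening: 0.0497
gripper_force: 26.1
```

Call:
{"api": "play_rows", "payload": {
  "xyz": [
    [0,0,0],
    [0,0,0],
    [0,0,0],
    [0,0,0]
  ],
  "dr": [
    [0,0,0],
    [0,0,0],
    [0,0,0],
    [0,0,0]
  ],
  "grip": [0,0,0,0]
}}

```text
t: 18.0
ee_pos: [0.5244, -0.2032, 0.0638]
orientation: [[0.14, 0.99, -0.0], [0.99, -0.14, 0.001], [0.001, -0.0, -1.0]]
force: [0.3, 1.1, -0.3]
opening: 0.0496
gripper_force: 26.1
```

```bash
python3 - <<'E'
from h import *
go(525.4,-204.4,9,-8.1)
E
```

```text
t 18.0 p [ 524.4 -203.2   63.8] phi -8.0 j6 69 F [ 0.3  1.1 -0.3] open 49.6
  turn 0.0002 shift -0.0011 0.0011 z 0.0548
```

Call:
{"api": "play_rows", "payload": {
  "xyz": [
    [-0.001,0.001,0.022],
    [0,0,0.017],
    [0,0,0.009],
    [0,0,0.004],
    [0,0,0.003],
    [0,0,0],
    [0,0,0]
  ],
  "dr": [
    [0,0,0],
    [0,0,0],
    [0,0,0],
    [0,0,0],
    [0,0,0],
    [0,0,0],
    [0,0,0]
  ],
  "grip": [0,0,0,0,0,0,0]
}}

```text
t: 18.58
ee_pos: [0.526, -0.2052, 0.0095]
orientation: [[0.14, 0.99, 0.001], [0.99, -0.14, -0.0], [-0.0, 0.001, -1.0]]
force: [-0.7, 0.7, -0.9]
opening: 0.0499
gripper_force: 26.1
```

Call:
{"api": "play_rows", "payload": {
  "xyz": [
    [0,0,0],
    [0,0,0],
    [0,0,0],
    [0,0,-0.01],
    [0,0,-0.025],
    [0,0,-0.025],
    [0,0,0],
    [0,0,0]
  ],
  "dr": [
    [0,0,0],
    [0,0,0],
    [0,0,0],
    [0,0,0],
    [0,0,0],
    [0,0,0],
    [0,0,0],
    [0,0,0]
  ],
  "grip": [-0.4,-0.4,-0.4,-0.4,-0.4,-0.4,-0.4,-0.4]
}}

```text
t: 19.25
ee_pos: [0.5268, -0.2064, 0.071]
orientation: [[0.141, 0.99, 0.004], [0.99, -0.141, -0.002], [-0.002, 0.004, -1.0]]
force: [0.0, -0.1, 0.1]
opening: 0.0596
gripper_force: 0.0
```

```bash
python3 - <<'E'
from h import *
go(590.4,242.1,65,-8.1)
E
```

```text
t 19.2 p [ 526.8 -206.4   71. ] phi -8.1 j6 69 F [ 0.  -0.1  0.1] open 59.6
  turn -0.0 shift 0.453 -0.0002 z 0.006
```

Call:
{"api": "play_rows", "payload": {
  "xyz": [
    [0.03775,0,0],
    [0.03775,0,0],
    [0.03775,0,0],
    [0.03775,0,0],
    [0.03775,0,0],
    [0.03775,0,0],
    [0.03775,0,0],
    [0.03775,0,0],
    [0.03775,0,0],
    [0.03775,0,0],
    [0.03775,0,0],
    [0.03775,0,0]
  ],
  "dr": [
    [0,0,0],
    [0,0,0],
    [0,0,0],
    [0,0,0],
    [0,0,0],
    [0,0,0],
    [0,0,0],
    [0,0,0],
    [0,0,0],
    [0,0,0],
    [0,0,0],
    [0,0,0]
  ],
  "grip": [-0.05,-0.05,-0.05,-0.05,-0.05,-0.05,-0.05,-0.05,-0.05,-0.05,-0.05,-0.05]
}}

```text
t: 20.25
ee_pos: [0.5883, 0.2446, 0.0679]
orientation: [[0.141, 0.99, -0.002], [0.99, -0.141, -0.001], [-0.001, -0.002, -1.0]]
force: [1.3, -0.1, -0.0]
opening: 0.0449
gripper_force: 0.0
```

Call:
{"api": "play_rows", "payload": {
  "xyz": [
    [0,0,0],
    [0,0,0],
    [0,0,0],
    [0,0,0]
  ],
  "dr": [
    [0,0,0],
    [0,0,0],
    [0,0,0],
    [0,0,0]
  ],
  "grip": [-0.05,-0.05,-0.05,-0.05]
}}

```text
t: 20.58
ee_pos: [0.5885, 0.2415, 0.0681]
orientation: [[0.142, 0.99, -0.002], [0.99, -0.142, -0.001], [-0.001, -0.002, -1.0]]
force: [0.2, -0.4, -0.7]
opening: 0.0447
gripper_force: 0.0
```

```bash
cat > fm.py <<'E'
from h import *
go(590.4,242.1,4,-8.1)
c=look(); im=c["color"]
H,S,V=cv2.split(cv2.cvtColor(im,cv2.COLOR_BGR2HSV)); wood=(H>5)&(H<25)&(S>70)&(V>60)
m=np.zeros_like(wood); m[195:290,383:520]=wood[195:290,383:520]
m=cv2.morphologyEx(m.astype(np.uint8),cv2.MORPH_CLOSE,np.ones((5,5)))
for q,s in blobs(m,40):
    w=back(c,q,.016)[:,:2]; l=(w.mean(0)*1e3-[525.4,-204.4]); a=np.radians(2.2); ex=np.array([np.cos(a),np.sin(a)]); ey=np.array([-ex[1],ex[0]])
    print(s[:4],s[4],(w.mean(0)*1e3).round(1),"in frame",(l@ex).round(1),(l@ey).round(1),[np.round(v,1) for v in cv2.minAreaRect((w*1000).astype(np.float32))])
import sys
cv2.imwrite(sys.argv[1],cv2.resize(im[170:310,360:540],None,fx=4,fy=4,interpolation=cv2.INTER_CUBIC))
E
python3 fm.py pics/f1.png
```

```text
t 20.6 p [588.5 241.5  68.1] phi -8.2 j6 114 F [ 0.2 -0.4 -0.7] open 44.7
  turn -0.0003 shift 0.0009 0.0018 z 0.0641
[474 199  22  21] 363 [ 594.9 -285.9] in frame 66.3 -84.1 [array([ 594.9, -285.8]), array([44.7, 46.6]), np.float64(0.5)]
[474 227  27  25] 405 [ 529.8 -288.9] in frame 1.2 -84.6 [array([ 528.7, -288.7]), array([45.1, 47.5]), np.float64(44.4)]
[437 229  26  24] 451 [ 525.2 -206.9] in frame -0.3 -2.5 [array([ 524.6, -206.9]), array([55.3, 49.5]), np.float64(83.4)]
[398 230  25  24] 458 [ 516.2 -120. ] in frame -5.9 84.7 [array([ 521.1, -120.2]), array([50.7, 53.3]), np.float64(0.6)]
[399 264  25  17] 424 [ 454.6 -121.7] in frame -67.6 85.4 [array([ 454.6, -121.8]), array([34.6, 53.2]), np.float64(0.8)]
```

View pics/f1.png

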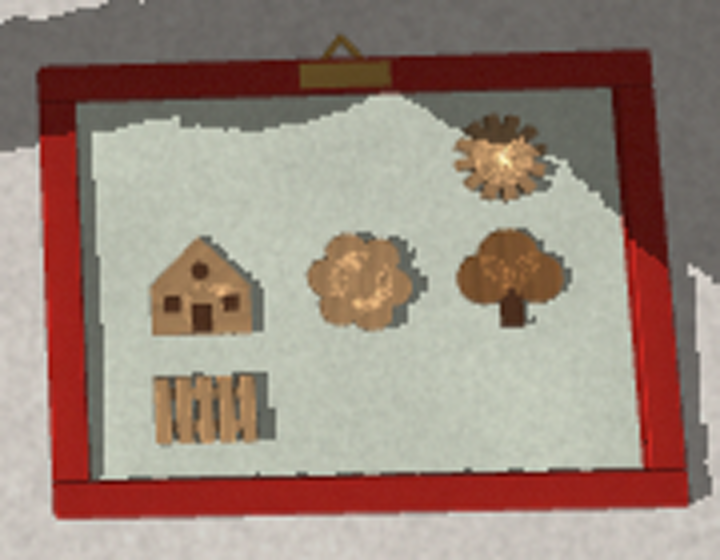

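The crop shows everything in place: sun at (500,158), flower (360,282), fence (206,408), house (202,287) and tree (511,277). Next is the button.

Call:
{"api": "play_rows", "payload": {
  "xyz": [
    [0.0009,0.0018,0.025],
    [0,0,0.02],
    [0,0,0.01],
    [0,0,0.004],
    [0,0,0.002],
    [0,0,0],
    [0,0,0]
  ],
  "dr": [
    [0,0,0],
    [0,0,0],
    [0,0,0],
    [0,0,0],
    [0,0,0],
    [0,0,0],
    [0,0,0]
  ],
  "grip": [-0.05,-0.05,-0.05,-0.05,-0.05,-0.05,-0.05]
}}

```text
t: 21.22
ee_pos: [0.5919, 0.2435, 0.0088]
orientation: [[0.141, 0.99, 0.001], [0.99, -0.141, 0.0], [0.001, 0.001, -1.0]]
force: [0.3, -0.4, 0.1]
opening: 0.0447
gripper_force: 0.0
```

Call:
{"api": "play_rows", "payload": {
  "xyz": [
    [0,0,0],
    [0,0,0],
    [0,0,0],
    [0,0,0],
    [0,0,0],
    [0,0,0]
  ],
  "dr": [
    [0,0,0],
    [0,0,0],
    [0,0,0],
    [0,0,0],
    [0,0,0],
    [0,0,0]
  ],
  "grip": [0.55,0.55,0.55,0.55,0.55,0.55]
}}

```text
t: 21.72
ee_pos: [0.5919, 0.2438, 0.009]
orientation: [[0.141, 0.99, 0.002], [0.99, -0.141, 0.0], [0.001, 0.002, -1.0]]
force: [-0.8, -0.8, 6.6]
opening: 0.0243
gripper_force: 24.6
```

```bash
python3 - <<'E'
from h import *
go(525.3,-206.5,21,-8.1)
E
```

```text
t 21.7 p [591.9 243.8   9. ] phi -8.1 j6 114 F [-0.8 -0.8  6.6] open 24.3
  turn 0.0 shift -0.4552 -0.0025 z -0.012
```

Call:
{"api": "play_rows", "payload": {
  "xyz": [
    [0,0,-0.02],
    [0,0,-0.02],
    [0,0,-0.02],
    [0,0,-0.01],
    [0,0,0]
  ],
  "dr": [
    [0,0,0],
    [0,0,0],
    [0,0,0],
    [0,0,0],
    [0,0,0]
  ],
  "grip": [0.55,0.55,0.55,0.55,0.55]
}}

```text
t: 22.13
ee_pos: [0.5929, 0.2442, 0.0805]
orientation: [[0.141, 0.99, 0.005], [0.99, -0.141, 0.001], [0.002, 0.004, -1.0]]
force: [-0.2, -0.4, -0.4]
opening: 0.0241
gripper_force: 24.6
```

Call:
{"api": "play_rows", "payload": {
  "xyz": [
    [-0.0378,-0.0002,0],
    [-0.0378,-0.0002,0],
    [-0.0378,-0.0002,0],
    [-0.0378,-0.0002,0],
    [-0.0378,-0.0002,0],
    [-0.0378,-0.0002,0],
    [-0.0378,-0.0002,0],
    [-0.0378,-0.0002,0],
    [-0.0378,-0.0002,0],
    [-0.0378,-0.0002,0],
    [-0.0378,-0.0002,0],
    [-0.0378,-0.0002,0]
  ],
  "dr": [
    [0,0,0],
    [0,0,0],
    [0,0,0],
    [0,0,0],
    [0,0,0],
    [0,0,0],
    [0,0,0],
    [0,0,0],
    [0,0,0],
    [0,0,0],
    [0,0,0],
    [0,0,0]
  ],
  "grip": [0.55,0.55,0.55,0.55,0.55,0.55,0.55,0.55,0.55,0.55,0.55,0.55]
}}

```text
t: 23.13
ee_pos: [0.5235, -0.2065, 0.0765]
orientation: [[0.141, 0.99, -0.001], [0.99, -0.141, 0.001], [0.001, -0.001, -1.0]]
force: [1.9, -0.0, -0.3]
opening: 0.0242
gripper_force: 24.6
```

Call:
{"api": "play_rows", "payload": {
  "xyz": [
    [0,0,0],
    [0,0,0],
    [0,0,0],
    [0,0,0],
    [0,0,0]
  ],
  "dr": [
    [0,0,0],
    [0,0,0],
    [0,0,0],
    [0,0,0],
    [0,0,0]
  ],
  "grip": [0.55,0.55,0.55,0.55,0.55]
}}

```text
t: 23.55
ee_pos: [0.5247, -0.2035, 0.0774]
orientation: [[0.139, 0.99, -0.001], [0.99, -0.139, 0.001], [0.001, -0.001, -1.0]]
force: [0.2, 0.5, -0.1]
opening: 0.0246
gripper_force: 24.6
```

```bash
python3 - <<'E'
from h import *
go(525.3,-205,23,-8.1)
E
```

```text
t 23.6 p [ 524.7 -203.5   77.4] phi -8.0 j6 69 F [ 0.2  0.5 -0.1] open 24.6
  turn 0.0003 shift -0.0014 0.0008 z 0.0544
```

Call:
{"api": "play_rows", "payload": {
  "xyz": [
    [-0.0014,0.0008,0.022],
    [0,0,0.017],
    [0,0,0.008],
    [0,0,0.004],
    [0,0,0.002],
    [0,0,0.001],
    [0,0,0],
    [0,0,0]
  ],
  "dr": [
    [0,0,0],
    [0,0,0],
    [0,0,0],
    [0,0,0],
    [0,0,0],
    [0,0,0],
    [0,0,0],
    [0,0,0]
  ],
  "grip": [0.55,0.55,0.55,0.55,0.55,0.55,0.55,0.55]
}}

```text
t: 24.22
ee_pos: [0.5259, -0.2069, 0.0245]
orientation: [[0.141, 0.99, 0.001], [0.99, -0.141, -0.001], [-0.0, 0.001, -1.0]]
force: [0.0, 0.2, -0.2]
opening: 0.0242
gripper_force: 24.6
```

Call:
{"api": "play_rows", "payload": {
  "xyz": [
    [0,0,0],
    [0,0,0],
    [0,0,0],
    [0,0,-0.01],
    [0,0,-0.025],
    [0,0,-0.03],
    [0,0,0],
    [0,0,0]
  ],
  "dr": [
    [0,0,0],
    [0,0,0],
    [0,0,0],
    [0,0,0],
    [0,0,0],
    [0,0,0],
    [0,0,0],
    [0,0,0]
  ],
  "grip": [0.2,0.2,0.2,0.2,0.2,0.2,0.2,0.2]
}}

```text
t: 24.88
ee_pos: [0.5271, -0.2076, 0.0914]
orientation: [[0.141, 0.99, 0.004], [0.99, -0.141, -0.002], [-0.002, 0.005, -1.0]]
force: [-0.7, 0.1, -0.7]
opening: 0.0339
gripper_force: 0.0
```

Call:
{"api": "play_rows", "payload": {
  "xyz": [
    [0.035,0,-0.01],
    [0.035,0,-0.01],
    [0.035,0,0],
    [0.035,0,0],
    [0.035,0,0],
    [0.035,0,0],
    [0.035,0,0],
    [0.035,0,0],
    [0.02,0,0],
    [0,0,0],
    [0,0,0],
    [0,0,0]
  ],
  "dr": [
    [0,0,0],
    [0,0,0],
    [0,0,0],
    [0,0,0],
    [0,0,0],
    [0,0,0],
    [0,0,0],
    [0,0,0],
    [0,0,0],
    [0,0,0],
    [0,0,0],
    [0,0,0]
  ],
  "grip": [0.2,0.2,0.2,0.2,0.2,0.2,0.2,0.2,0.2,0.2,0.2,0.2]
}}

```text
t: 25.88
ee_pos: [0.567, 0.0898, 0.1082]
orientation: [[0.141, 0.99, -0.001], [0.99, -0.141, -0.001], [-0.001, -0.001, -1.0]]
force: [0.3, -0.2, -0.2]
opening: 0.034
gripper_force: 0.0
```

```bash
python3 fm.py pics/f2.png; python3 - <<'E'
from h import *
a=look("scene")["color"]; cv2.imwrite("pics/s2.png",cv2.resize(a[110:225,190:365],None,fx=4,fy=4,interpolation=cv2.INTER_CUBIC))
E
```

```text
t 25.9 p [567.   89.8 108.2] phi -8.1 j6 100 F [ 0.3 -0.2 -0.2] open 34.0
  turn -0.0 shift 0.1541 0.0017 z 0.1042
[474 199  22  21] 359 [ 594.7 -286. ] in frame 66.1 -84.2 [array([ 594.9, -285.8]), array([44.7, 46.6]), np.float64(0.5)]
[474 227  27  25] 404 [ 529.9 -288.9] in frame 1.2 -84.6 [array([ 528.7, -288.7]), array([45.1, 47.5]), np.float64(44.4)]
[437 229  26  24] 450 [ 525.2 -206.8] in frame -0.3 -2.4 [array([ 524.6, -206.9]), array([55.3, 49.5]), np.float64(83.4)]
[398 230  25  24] 458 [ 516.2 -120. ] in frame -5.9 84.7 [array([ 521.1, -120.2]), array([50.7, 53.3]), np.float64(0.6)]
[399 264  25  17] 424 [ 454.6 -121.7] in frame -67.6 85.4 [array([ 454.6, -121.8]), array([34.6, 53.2]), np.float64(0.8)]
```

View pics/f2.png

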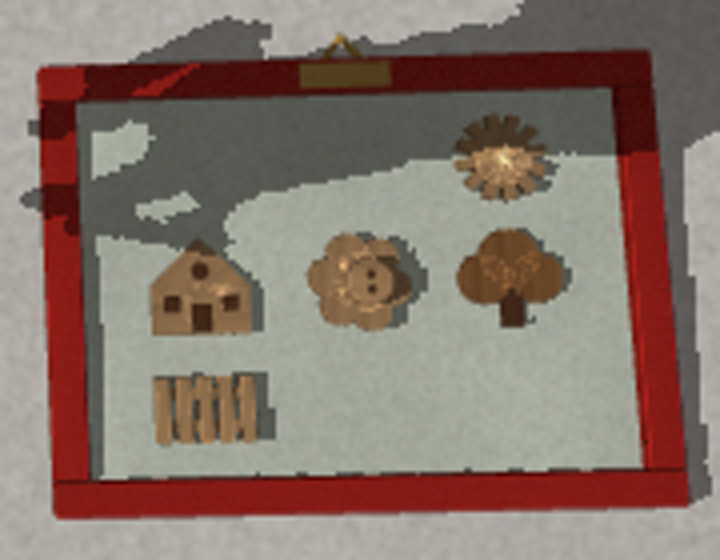

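View pics/s2.png

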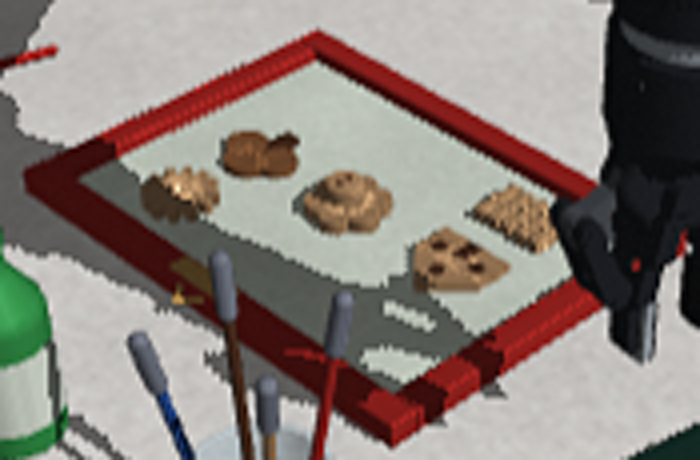

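```bash
python3 - <<'E'
from h import *
c=look(); print(back(c,[(452.6,239.9)],.030), back(c,[(450.1,240.2)],.018)); print(env.sign_off())
E
```

```text
[[ 0.52506027 -0.21012822  0.03      ]] [[ 0.52484731 -0.20782286  0.018     ]]
the job is handed in; nothing more can be done
None
```

The picture is laid out and the job is handed in at about 26 s of the 109 s allowed; the hand-in gave no verdict. By the last images the button is about 2 mm off the flower's centre, and the flower, sun and fence are within 3 mm of their marks.

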